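# Scour the long cheese board

## Task

Take the oblong scouring-pad holder and scour the long wooden board with it: hold the pad square across the board and run it along the middle from the end with the hand slot right to the plain end, pressing steadily with roughly 10 N (the weight of a kilo) all the way, so that the board sinks a little on its soft feet without bottoming out. Then put the pad holder down flat inside the square dark metal tray and let go.

Things in the scene. Friction and masses are not known exactly. Their poses are not given: they have to be found in the camera images.
- pad: Loose oblong scouring-pad holder, white plastic on a grey pad: base 120 mm (its x) by 60 mm (y), 26 mm high; on two posts a bridge handle, a bar 104 mm long (along x), 22 mm thick (y), 46 to 70 mm above the underside. Grip the bar across its thickness, fingertips at least 28 mm above the underside. Origin: centre of the underside, z up. 0.15 to 0.29 kg. Not the round brush.
- board: Light wooden board, 320 mm (its x) by 150 mm (y), 20 mm thick, any yaw; hand slot 20 by 75 mm near its -x end, 138 mm from centre; +x end plain. Origin: centre of the TOP face, 36 mm above the bench. Cannot slide; on soft feet it sinks level: 1 N to start, then 1.5 N per mm (10 N at 6 mm), hard stop at 10 mm. Only 5 to 22 N scours. Not the round board.
- tray: Square shallow dark metal tray, fixed, 170 by 170 mm outside, 162 mm inside, floor 4 mm thick, lip 12 mm high. Origin: centre of the underside, on the bench; x and y along its sides. The pad holder fits flat on its floor, best near the centre with its sides parallel to the tray's.

How it is judged (in metres and radians):
On the way, in this order (a step that is already met when the one before it is completed fails the run):
1. at the slotted end (pad centre over 100 mm from the board's centre), pad pressed on the board with 5 to 22 N, square across it (within 15 degrees) and within 20 mm of its midline (contact force between pad and board between 5 and 22 N and y of pad in the frame of board between -0.02 and 0.02 m and angle between the x axis of pad and the y axis of board, either way round below 0.26 rad and x of pad in the frame of board below -0.1 m), for 0.1 s.
2. a quarter of the way along (pad centre 30 to 80 mm before the board's centre), pad pressed on the board with 5 to 22 N, square across it (within 15 degrees) and within 20 mm of its midline (contact force between pad and board between 5 and 22 N and y of pad in the frame of board between -0.02 and 0.02 m and angle between the x axis of pad and the y axis of board, either way round below 0.26 rad and x of pad in the frame of board between -0.08 and -0.03 m), for 0.1 s.
3. at the middle (pad centre within 25 mm of the board's centre), pad pressed on the board with 5 to 22 N, square across it (within 15 degrees) and within 20 mm of its midline (contact force between pad and board between 5 and 22 N and y of pad in the frame of board between -0.02 and 0.02 m and angle between the x axis of pad and the y axis of board, either way round below 0.26 rad and x of pad in the frame of board between -0.025 and 0.025 m), for 0.1 s.
4. three quarters of the way along (pad centre 30 to 80 mm past the board's centre), pad pressed on the board with 5 to 22 N, square across it (within 15 degrees) and within 20 mm of its midline (contact force between pad and board between 5 and 22 N and y of pad in the frame of board between -0.02 and 0.02 m and angle between the x axis of pad and the y axis of board, either way round below 0.26 rad and x of pad in the frame of board between 0.03 and 0.08 m), for 0.1 s.
5. at the plain end (pad centre over 100 mm past the board's centre), pad pressed on the board with 5 to 22 N, square across it (within 15 degrees) and within 20 mm of its midline (contact force between pad and board between 5 and 22 N and y of pad in the frame of board between -0.02 and 0.02 m and angle between the x axis of pad and the y axis of board, either way round below 0.26 rad and x of pad in the frame of board above 0.1 m), for 0.1 s.
At the end, for the whole second after the job is handed in: The pad holder lies at rest, pad down and flat (within about 6 degrees) on the floor of the square dark metal tray, its centre within 50 mm of the tray's centre along each side, after the board was scoured from the slotted end to the plain end (x of pad in the frame of tray between -0.05 and 0.05 m and y of pad in the frame of tray between -0.05 and 0.05 m and z of pad in the frame of tray below 0.009 m and angle between pad's own z axis and vertical below 0.1 rad and contact force between pad and tray above 0.5 N and linear speed of pad below 0.02 m/s); the robot touches nothing.
It also fails if it takes over 58 s, if anything falls off the work surface, if the arm or the gripper's body presses on something with over 40 N, if the wrist force passes 120 N, or if a joint passes its speed limit or range.

## Robot

A 6-joint arm with a two-finger parallel gripper is mounted at the origin on the work surface. World frame = base frame: x ahead of the robot, y to its left, z up, the work surface at z = 0. Lengths are in m, angles in degrees, forces in N, time in s.
With the tool pointing down it reaches from about 0.375 to 0.75 m from the base axis. Payload 9 kg.
Tool frame: the origin (TCP) lies where the fingers leave the gripper's body, on its centre line; the fingertips stand 73 mm ahead of it and the grasp point (between the pads) lies 54 mm ahead of it (robot.tip_reach is the distance from the TCP to the fingertips, in m); z points along the fingers, y is the line along which they close (so a half turn about z gives the same grasp; the last joint's range is limited). The gripper opens to 85 mm and grips with 20 to 120 N. Pads are 22 mm wide; open, the fingers measure 114 mm over their backs; the gripper's body (76 mm by 85 mm) begins 54 mm behind the grasp point. The pads swing forward as they close: fully open they stand 13 mm farther back than shut.
Start: joints at [-81.973, 5.964, 5.575, 89.605, 0, 77.527], TCP at [0.21, -0.562, 0.304] pointing down, gripper open.
Joint ranges: [-171.21, 171.21], [-48.23, 106.86], [-62.78, 66.21], [-105.2, 120.99], [-86.42, 89.51], [-180, 180]. Speed limits (degrees/s): [127.2, 127.2, 147.25, 180, 180, 180].

## Interface

Orientations are given as [roll, pitch, yaw] about the fixed x, y, z axes, in that order (R = Rz(yaw) Ry(pitch) Rx(roll)).
In Python, from plant import robot, eyes gives the robot as it stands (robot), with the cameras (eyes). Calls block until the motion is done:
- robot.move_pose(position, orientation): joint-space move of the TCP to a pose.
- robot.line_to(position, vel=0.15, rotation=None, guard=None): straight line of the TCP; rotation=None keeps the orientation; vel is the mean speed in m/s. With guard (N) it stops when the force on the tool has changed by that much, and returns True; else False.
- robot.goto_joints(angles): joint-space move.
- robot.set_gripper(opening): finger opening in m; the grip force is fixed at half the most; returns when the fingers have stopped.
- robot.pause(seconds).
- robot.ik(position, orientation): joint angles nearest the present ones, or None.
- robot.observe(): the state.
- eyes.grab_frame(name): name is "side" or "top" or "wrist"; returns the picture (420x560x3 uint8, blue, green, red); there is no depth.
- eyes.get_calibration(name): a dict with "vertical_fov" (degrees; the focal length in pixels is half the picture's height over the tangent of half this angle, whatever the lens; pixels are square), "cx", "cy" (the principal point, pixels), "rvec" (rotation vector, rad) and "tvec" (3), from world to camera coordinates, as OpenCV has them. Camera axes: x right, y down, z forward; pixel columns grow to the right and rows downward; lengths in m; the calibration is good to about 2 mm. A picture is of the moment at which its call begins: read the wrist's pose just before it. get_calibration takes no time and is no camera call; for the wrist camera it gives the pose at the moment of the call.
A pose or a line that the arm cannot do raises robot.IKError and nothing moves.
- robot.job_done(): hands the job in; it is judged then, once.
The state is a dict: "time": time; "q": joint angles; "qvel": joint speeds; "joint_torque": joint torques, N m; "tool_pos": TCP position; "tcp_rot": TCP orientation; "ft_force": force on the tool from outside, world axes, zero at the start; "torque": the same for the moment, N m; "gripper_width": finger opening in m; "gripper_force": force on a finger pad.
Only numpy, scipy, OpenCV 4.12 (cv2) and the standard library are available. Lean on these libraries where they do the work, as an engineer would, in place of code of your own. Each camera call takes 0.05 s, during which the arm holds its last target. There are 200 camera calls.

## Working session

There is one attempt and no reset: what is moved stays moved. The work goes in short steps, each a Python script; the robot and the scene stay as the last script left them, time stands still between calls to the robot, and variables do not carry over. Pictures are saved under pics/ and viewed, at most 10 in all, crops included, and the job is handed in when it is done.

```bash
mkdir -p pics; ls; python3 - <<'E'
from plant import robot, eyes
import cv2
for n in("top","side"):
    cv2.imwrite(f"pics/{n}0.png",eyes.grab_frame(n)); print(eyes.get_calibration(n))
o=robot.observe();print(o)
E
```

```text
pics
plant.py
{'vertical_fov': 56.863689213773036, 'cx': 278.34692893453644, 'cy': 209.4006314367854, 'rvec': array([ 2.1653746 , -2.11961515,  0.13504552]), 'tvec': array([-0.00587794,  0.50600455,  0.9469714 ])}
{'vertical_fov': 54.248925654787676, 'cx': 276.00126780710724, 'cy': 209.28363228677497, 'rvec': array([ 0.4376915, -2.5782522,  1.3776747]), 'tvec': array([0.49930162, 0.1575041 , 0.88785078])}
{'time': 0.1, 'q': array([-8.19743250e+01,  5.99580729e+00,  5.53108682e+00,  8.96040756e+01,
        1.62099346e-03,  7.75245427e+01]), 'qvel': array([ 0.00489022, -0.06640793,  0.10085486, -0.08580833, -0.01063316,
        0.03431219]), 'joint_torque': array([ 5.71657845e-03, -5.58211970e+01,  5.04717207e+01,  1.33266096e-02,
       -3.41990735e-04,  6.04360636e-06]), 'tool_pos': array([ 0.21009934, -0.56178768,  0.30318968]), 'tcp_rot': array([-1.79933178e+02, -1.64441342e-02,  2.05011217e+01]), 'ft_force': array([-0.25048632, -0.08074186, -0.26294342]), 'torque': array([ 0.00419201, -0.02518208, -0.00518389]), 'gripper_force': 0.0, 'gripper_width': 0.08546876838316411}
```

View pics/top0.png

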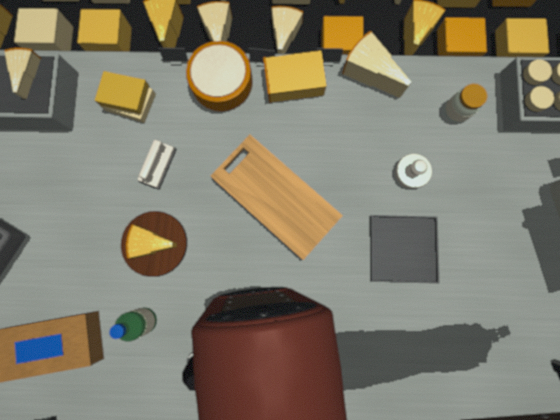

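View pics/side0.png

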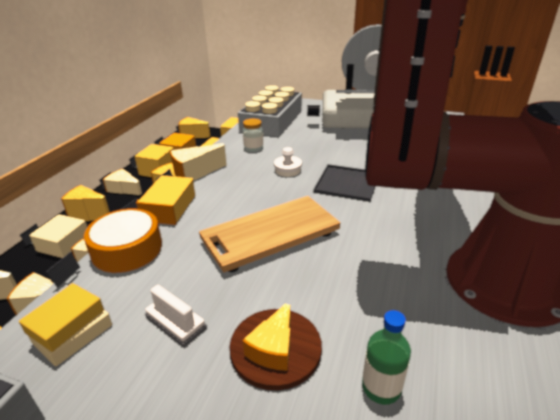

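The top view shows the pad holder at about (157,164). The board has corners near (250,136), (341,214), (304,259) and (212,180), with the slot at its upper left. The tray spans (370–438, 216–282). I'll enlarge these for accurate corners.

```bash
python3 - <<'E'
import cv2,numpy as np
a=cv2.imread("pics/top0.png")
def z(x,y,w,h,s): return cv2.resize(a[y:y+h,x:x+w],None,fx=s,fy=s,interpolation=cv2.INTER_CUBIC)
out=np.zeros((600,800,3),np.uint8)
out[:600,:400]=z(130,130,50,75,8)
out[:300,400:800]=z(205,130,160,120,2.5)
out[300:600,400:720]=z(364,209,80,75,4)
cv2.imwrite("pics/crop.png",out)
E
```

```text
(no output)
```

View pics/crop.png

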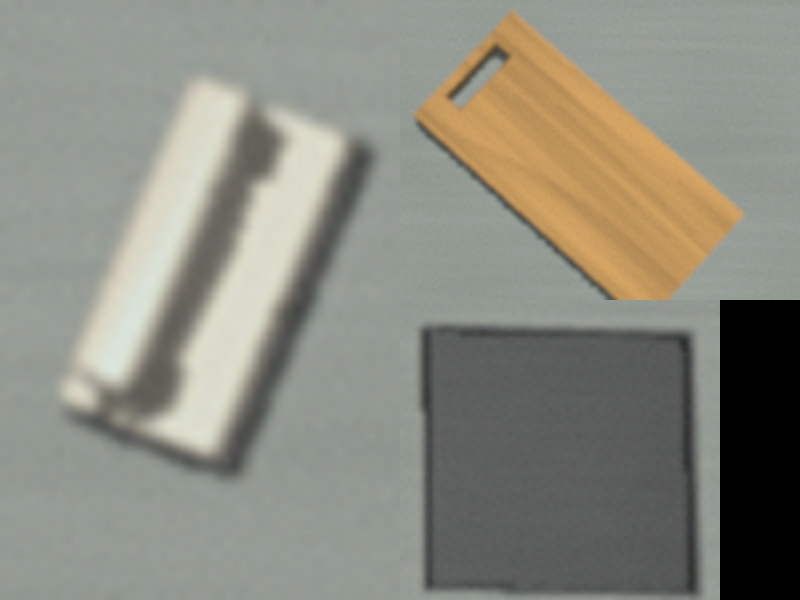

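Crop: pad base corners (195,80), (355,140), (225,460) and (65,400) in crop pixels. Board corners are (512,12), (743,215) and (416,115), with the fourth below the crop. Tray lip corners are (423,327), (691,333), (696,592) and (428,587).

```bash
cat > fit.py <<'E'
import cv2,numpy as np
from scipy.optimize import least_squares
def proj(P,c):
    f=210/np.tan(np.radians(c["vertical_fov"]/2)); K=np.array([[f,0,c["cx"]],[0,f,c["cy"]],[0,0,1.]])
    return cv2.projectPoints(np.array(P,float).reshape(-1,1,3),c["rvec"],c["tvec"],K,None)[0].reshape(-1,2)
def fit(pts,px,c,g):
    pts=np.array(pts,float)
    def r(v):
        ca,sa=np.cos(v[2]),np.sin(v[2]); w=pts.copy()
        w[:,0]=v[0]+ca*pts[:,0]-sa*pts[:,1]; w[:,1]=v[1]+sa*pts[:,0]+ca*pts[:,1]
        return (proj(w,c)-px).ravel()
    s=min((least_squares(r,[*g,a]) for a in np.arange(0,6.3,.7)),key=lambda s:s.cost)
    return s.x[:2],np.degrees(s.x[2])%360,np.round(s.fun,1)
E
python3 - <<'E'
from plant import robot, eyes
from fit import *
c=eyes.get_calibration("top")
def u(p,o,off,s): return (np.array(p)-o+.5)/s-.5+off
h=lambda a,b,z:[(-a,-b,z),(a,-b,z),(a,b,z),(-a,b,z)]
# order clockwise in image; viewed from above image up=+x, left=+y : ccw body order = ccw in image
pad=u([(195,80),(65,400),(225,460),(355,140)],(0,0),(130,130),8)
print("pad",fit(h(.06,.03,.026)[:0]+[(.06,.03,.026),(-.06,.03,.026),(-.06,-.03,.026),(.06,-.03,.026)],pad,c,(.5,.2)))
b=u([(512,12),(416,115),(743,215)],(400,0),(205,130),2.5); b=np.vstack([b,[304,258.5]])
print("board",fit([(-.16,-.075,.036),(-.16,.075,.036),(.16,-.075,.036),(.16,.075,.036)],b,c,(.5,0)))
t=u([(423,327),(691,333),(696,592),(428,587)],(400,300),(364,209),4)
print("tray",fit([(.085,.085,.012),(.085,-.085,.012),(-.085,-.085,.012),(-.085,.085,.012)],t,c,(.4,-.2)))
print(eyes.get_calibration("wrist"))
E
```

```text
pad (array([0.62277064, 0.32757562]), np.float64(341.63218368075167), array([-0. , -1. , -1.2,  1. ,  0.2,  1.1,  1.1, -1.2]))
board (array([0.54455159, 0.01121822]), np.float64(229.73042857417747), array([-39.3,  40.8,  38.3, -42.6, -37.6,  42.9,  39.4, -44.8]))
tray (array([ 0.41620137, -0.31558333]), np.float64(359.9040520530596), array([ 0.3, -1.1, -0.5, -1.1,  0.5,  1.2, -0.4,  0.8]))
{'vertical_fov': 61.00425943540697, 'cx': 276.3389111176468, 'cy': 212.85589353740627, 'rvec': array([-2.35385971,  1.63072349,  0.26905858]), 'tvec': array([-0.60017418, -0.04238343,  0.38056461])}
```

```bash
python3 - <<'E'
from plant import robot, eyes
from fit import *
c=eyes.get_calibration("top")
def u(p,o,off,s): return (np.array(p)-o+.5)/s-.5+off
b=u([(512,12),(416,115),(743,215)],(400,0),(205,130),2.5); b=np.vstack([b,[304,258.5]])
print("board",fit([(-.16,.075,.036),(-.16,-.075,.036),(.16,.075,.036),(.16,-.075,.036)],b,c,(.5,0)))
p=(.6228,.3276); y=-18.4
for yy in(y,y+180):print(robot.ik((*p,.108),(180,0,yy)),robot.ik((*p,.25),(180,0,yy)))
for q in((.626,.107,-40.3),(.464,-.084,-40.3),(.416,-.3156,0)):print(robot.ik((q[0],q[1],.15),(180,0,q[2])))
robot.move_pose((p[0]-.06,p[1]-.03,.25),(180,0,y))
c=eyes.get_calibration("wrist"); cv2.imwrite("pics/w1.png",eyes.grab_frame("wrist"))
print(c,robot.observe()["time"])
E
```

```text
board (array([0.54221855, 0.01172542]), np.float64(229.31581236074325), array([ 0.1, -0.8, -0.9,  0. ,  1.2, -0.6, -0.4,  1.2]))
[  17.13226483   26.88165587    9.65444448   72.77278861    0.
 -144.46773517] [  17.13226483   24.45187303   21.41118418   86.95931115    0.
 -144.46773517]
[17.13226483 26.88165587  9.65444448 72.77278861  0.         35.53226483] [17.13226483 24.45187303 21.41118418 86.95931115  0.         35.53226483]
[  -2.07538359   13.61381014   -2.01958679   74.36660307    0.
 -141.77538359]
[ -26.21402543  -15.39416635  -30.75057014   74.64359622    0.
 -165.91402543]
[-51.55669924  -5.9609949  -22.40348626  73.55750864   0.
 128.44330076]
{'vertical_fov': 61.00425943540697, 'cx': 276.3389111176468, 'cy': 212.85589353740627, 'rvec': array([-1.71181745,  2.37372784,  0.38983277]), 'tvec': array([0.45888396, 0.39327658, 0.46998489])} 3.4
```

View pics/w1.png

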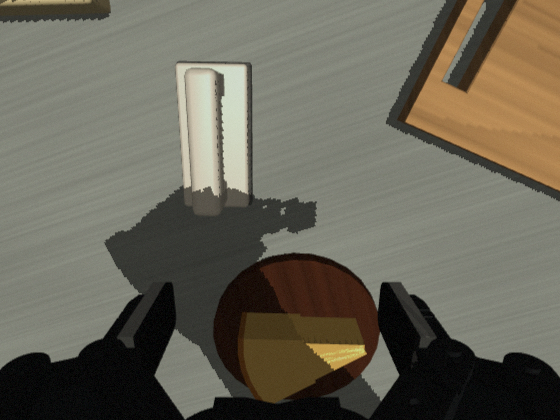

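The wrist view shows the pad holder's base with corners (177,62), (252,63), (253,206) and (184,206). The bar top runs from about (186,69)–(217,70) to (193,214)–(222,214).

```bash
python3 - <<'E'
from plant import robot, eyes
from fit import *
c=eyes.get_calibration("wrist")
P=[(.06,.03,.026),(.06,-.03,.026),(-.06,-.03,.026),(-.06,.03,.026),(.052,.011,.07),(-.052,.011,.07),(-.052,-.011,.07)]
X=np.array([(177,62),(252,63),(253,206),(184,206),(186,69),(193,214),(222,214.)])
for k in(slice(0,4),slice(4,7),slice(0,7)): print(fit(P[k],X[k],c,(.62,.33)))
E
```

```text
(array([0.62191238, 0.32778673]), np.float64(340.27041379904114), array([-2.2, -3.3,  1.8, -2.3,  0.4,  4.5,  0.2,  2.9]))
(array([0.62311511, 0.32829536]), np.float64(339.92397294858216), array([-0.4, -4. , -0.1,  2.2,  0.6,  3. ]))
(array([0.62251149, 0.32806812]), np.float64(340.0525083395724), array([-2.6, -4.1,  1.4, -2.8, -0.4,  4.1, -0.7,  2.3,  0.1, -3.1,  0.7,
        2.9,  1.3,  3.6]))
```

```bash
python3 - <<'E'
from plant import robot, eyes
import numpy as np
p=(.6227,.328); R=(180,0,160)
robot.move_pose((*p,.19),R); print(robot.line_to((*p,.109),.1,guard=15))
robot.set_gripper(0)
o=robot.observe(); f0=o["ft_force"]; print(o["gripper_width"],o["gripper_force"],o["tool_pos"],f0,o["time"])
robot.line_to((*p,.22),.12); robot.pause(.3)
o=robot.observe(); print(o["gripper_width"],o["gripper_force"],o["tool_pos"],o["ft_force"],o["tcp_rot"],o["time"])
# board start, above
a=np.radians(229.3); d=np.array([np.cos(a),np.sin(a)]); c=np.array([.5422,.0117])
s=c-.116*d
robot.move_pose((*s,.22),(180,0,139.3)); robot.pause(.3)
robot.line_to((*s,.160),.1); robot.pause(.3)
o=robot.observe(); print(s,o["tool_pos"],o["ft_force"],o["tcp_rot"],o["time"])
import cv2
cv2.imwrite("pics/s2.png",eyes.grab_frame("side"))
E
```

```text
False
0.021303643386294764 64.7599732875824 [0.6226494  0.32806568 0.10893434] [0.25084573 0.21162221 0.14306021] 7.6417
0.021199978566277984 64.42892789840698 [0.62251676 0.32794755 0.21945735] [-0.053462    0.2681897  -2.01085052] [-1.79974312e+02 -3.64370558e-02  1.60000838e+02] 9.0167
[0.61784341 0.09964358] [0.61812294 0.0996199  0.16055288] [-0.40378538  0.63546942 -2.50544158] [1.79970365e+02 3.89622317e-02 1.39297829e+02] 11.275
```

View pics/s2.png

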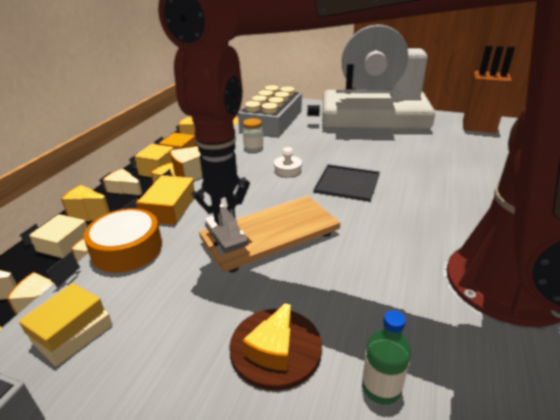

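The pad is held over the slotted end, square to the board. Next I press down and scour, correcting force along the way.

```bash
python3 - <<'E'
from plant import robot, eyes
import numpy as np
a=np.radians(229.3); d=np.array([np.cos(a),np.sin(a)]); c=np.array([.5422,.0117])
def fz(): return np.mean([(robot.pause(.03),robot.observe()["ft_force"])[1] for _ in range(4)],axis=0)
f0=fz(); x=-.116; s=c+x*d
print("touch",robot.line_to((*s,.136),.02,guard=5)); z=robot.observe()["tool_pos"][2]
for _ in range(6):
    F=fz()[2]-f0[2]; print(round(z,4),F.round(1))
    if 9<F<11.5: break
    z-=np.clip((10-F)/1500,-.002,.002); robot.line_to((*s,z),.02)
robot.pause(.3)
for x in np.linspace(-.116,.116,9)[1:]:
    robot.line_to((*(c+x*d),z),.05)
    o=robot.observe(); F=(fz()-f0); r=o["tool_pos"][:2]-c
    print(round(x,3),round(r@d,4),(o["ft_force"]-f0).round(1),F.round(1),o["tool_pos"][2].round(4))
    z-=np.clip((10-F[2])/1500,-.001,.001)
robot.line_to((*(c+.118*d),z),.03); robot.pause(.3); print(fz()-f0)
robot.line_to((*(c+.118*d),.22),.1)
o=robot.observe(); print(o["time"],o["gripper_width"],o["tcp_rot"])
cv=__import__("cv2"); cv.imwrite("pics/t3.png",eyes.grab_frame("side"))
E
```

```text
touch True
0.1422 4.7
0.1402 7.6
0.1386 9.4
-0.087 -0.0877 [1.6 2.6 8.2] [2.2 2.  8.7] 0.1396
-0.058 -0.0589 [3.3 2.3 9.7] [3.1 2.9 9.9] 0.139
-0.029 -0.0299 [2.4 2.4 9.2] [2.8 3.3 9.6] 0.1389
0.0 -0.0009 [ 2.8  3.2 10.6] [ 3.5  3.3 10. ] 0.1387
0.029 0.0281 [ 3.2  3.7 10.3] [ 2.7  3.2 10.1] 0.1386
0.058 0.0572 [3.2 2.5 9.2] [ 2.7  3.2 10. ] 0.1387
0.087 0.0863 [ 2.7  2.9 10.2] [ 2.9  2.5 10.2] 0.1386
0.116 0.1153 [ 3.1  3.6 10.7] [ 3.1  3.  10.3] 0.1386
[ 3.50260998  4.00338443 10.52473333]
22.0917 0.02125537320043465 [-1.79909775e+02 -1.69838900e-01  1.39303732e+02]
```

View pics/t3.png

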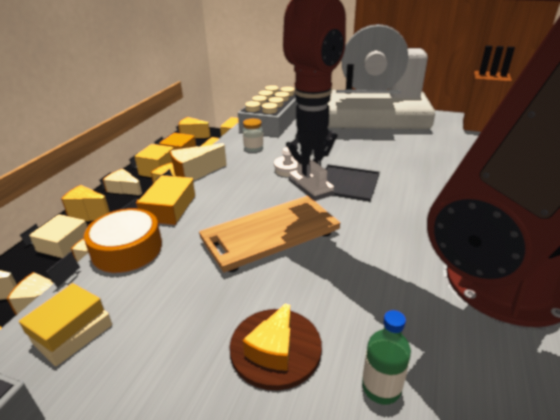

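The scour held about 10 N along the whole length and the pad is still level in the grip. Now I place it in the tray.

```bash
python3 - <<'E'
from plant import robot, eyes
import cv2
t=(.4162,-.3156)
robot.move_pose((*t,.20),(180,0,180)); robot.pause(.3)
robot.line_to((*t,.125),.1); print(robot.line_to((*t,.109),.02,guard=3),robot.observe()["tool_pos"])
robot.set_gripper(.06); robot.pause(.3); robot.line_to((*t,.22),.1)
robot.move_pose((.45,-.05,.3),(180,0,180)); robot.pause(.2)
print(robot.observe()["time"])
a=eyes.grab_frame("top");b=eyes.grab_frame("side")
f=lambda i,y,x:cv2.resize(i[y:y+120,x:x+120],(400,400))
cv2.imwrite("pics/e.png",cv2.hconcat([f(a,190,345),f(b,120,290)]))
E
```

```text
True [ 0.4161598  -0.31537815  0.11241488]
28.3
```

View pics/e.png

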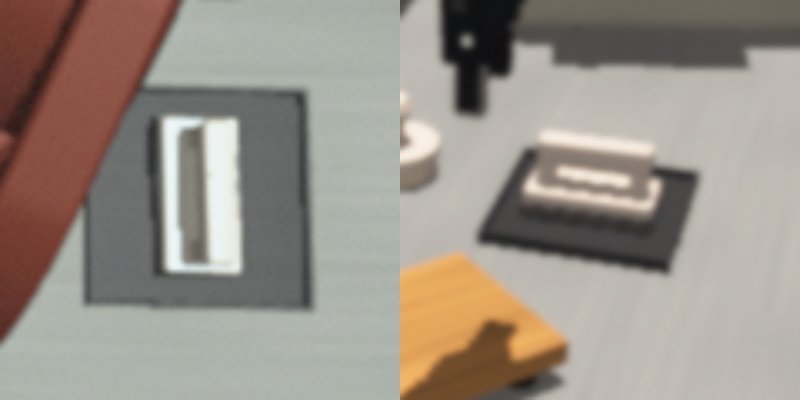

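The pad holder lies flat and centred in the tray, at about (200,195) in the left half, with its sides parallel to the tray's. The gripper is clear.

```bash
python3 -c "
from plant import robot, eyes
print(robot.job_done())"
```

```text
the job is handed in; nothing more can be done
None
```

The board was scoured from the slotted end to the plain end at about 10 N, the pad holder was left flat and centred in the tray, and the job is handed in at about 28 s on the robot's clock; no verdict was returned.

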